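# Hang a slide carrier up to drain with an S-hook

## Task

Take the S-hook off the drain stand's peg by its moulded grip, thread its lower arm through the small hole in the upright strip of the slide carrier, feeling gently for the hole because the strip may be pulled out more or less, and lift the carrier with the hook out of its cradle. Hang the S-hook back on the peg so that the carrier hangs freely and still above the stand. The carrier holds glass: never push the hook hard against it, do not touch it with the gripper, and leave everything else on the bench where it is.

Things in the scene. Friction and masses are not known exactly. Their poses are not given: they have to be found in the camera images.
- stand: Drain stand, fixed. Origin: centre of its underside on the bench; grey tray base 150 (x) x 90 (y) x 12 mm. A steel post (12 mm dia., 224 mm high) at x +60 mm carries one level round peg (8 mm dia., axis 220 mm up) that runs in the stand's -x direction (to the robot) to a free end with a 12 mm bead centred at x -38 mm.
- peg (a point): Point on the peg's axis, 220 mm above the bench, 33 mm behind the bead's centre (stand x -5 mm): the S-hook hangs about here at the start and there is room for the load here. Axes as the stand's.
- hook_grip (a point): Loose steel S-hook (50 g, 4 mm wire), hanging on the peg at the start. Point: centre of its grey moulded grip, 16 (x) x 34 (y) x 26 (z) mm; grasp it from above, fingers closing along the hook's y. The hook is flat in its y-z plane: above the grip an arch for the peg; below it, at y -10 mm, a stem down to a bend (lowest wire centre y -4, z -76 mm) and the lower arm, rising 25 degrees towards +y.
- hook_tip (a point): Centre of the rounded tip of the lower arm, at y +24, z -62.9 mm from the grip centre. The arm points along the hook's (0, 0.906, 0.423). Thread from the strip's -y side, arm pointing to the carrier's +y; the hole then has about 1.6 mm of vertical and 2.5 mm of sideways play about the arm.
- hook_eye (a point): Point of the hook at y 0, z +31 mm from the grip centre: the peg's axis lies here when the arch hangs on the peg. The arch is 20 mm wide inside (y -10 to +10), from z +13 (top of the grip) to z +35 mm; wire top z +39 mm; its short end stops at y -12, z +21 mm. The peg runs through it along the hook's x; to pass the bead, raise the hook about 7 mm (peg axis at z +24).
- hook_seat (a point): Inside of the lower bend, y -3, z -73.5 mm from the grip centre: where the strip rests when the hook carries the carrier.
- cradle: White open socket fixed to the bench, 100 x 51 x 28 mm high (foot 124 x 76 mm), with the slide carrier standing in it. Origin: centre of its underside; inside 91 x 42 mm, floor 5 mm up.
- carrier_mid (a point): Loose steel slide carrier with four glass slides (0.33 to 0.51 kg), 88 (x) x 40 (y) x 34 mm high, with about 1 mm of play each way in the cradle. Point: its middle, 17 mm above its underside. Lift it only by its hanger strip, with the hook.
- strip_mid (a point): Point of the carrier 62 mm above its underside, mid-plane of its upright hanger strip (24 mm wide in x, 3 mm thick in y). On its centre line is one 9 mm hole, axis along the carrier's y. The strip telescopes very stiffly (12 N): the hole's centre is anywhere from 10 mm below to 10 mm above this point, NOT measured. Its top is 22 mm above the hole's centre; its sleeve ends 22 mm below this point.
- specimen_jar: Bystander: clear lidded specimen jar, 43 mm dia. x 48 mm; origin under its middle. Leave it alone.
- stain_a: Bystander: small dropper bottle with a white cap, 34 mm dia. x 89 mm; origin under its middle. Leave it alone.
- marker_red: Bystander: felt marker with a red cap, 132 mm, lying; origin under its middle. Leave it alone.
- forceps: Bystander: steel forceps, 128 mm, lying; origin under its middle. Leave it alone.
- oil_bottle: Bystander: small brown dropper bottle, 34 mm dia. x 70 mm; origin under its middle. Leave it alone.
- slide_stack: Bystander: stack of glass slides, 29 x 78 x 9 mm; origin under its middle. Leave it alone.
- marker_black: Bystander: felt marker with a black cap, 132 mm, lying; origin under its middle. Leave it alone.
Things that resemble listed ones, but are neither listed nor needed, are in the scene too. Of the things like the stand, leave any that is yellow; of the rest the smaller one is meant.

How it is judged (in metres and radians):
On the way, in this order (a step that is already met when the one before it is completed fails the run):
1. the S-hook is off the peg (distance between hook_eye and peg above 0.07 m), for 0.1 s.
2. the hook's lower arm is through the hole of the strip, with the carrier still standing in its cradle (y of hook_tip in the frame of strip_mid above 0.008 m and y of hook_seat in the frame of strip_mid below 0.006 m and x of hook_tip in the frame of strip_mid between -0.007 and 0.007 m and z of hook_seat in the frame of strip_mid between -0.022 and 0.014 m and height (world z) of carrier_mid below 0.035 m), for 0.2 s.
3. the carrier hangs on the hook, lifted clear of the cradle (y of hook_tip in the frame of strip_mid above 0.008 m and y of hook_seat in the frame of strip_mid below 0.006 m and x of hook_tip in the frame of strip_mid between -0.007 and 0.007 m and z of hook_seat in the frame of strip_mid between -0.022 and 0.014 m and height (world z) of carrier_mid above 0.06 m), for 0.2 s.
At the end, for the whole second after the job is handed in: The released S-hook hangs by its arch on the peg between post and bead (within 35 mm along, 12 mm across, 6 mm in height of the peg point), its arm through the hole; the carrier hangs on it, middle over 45 mm up, tilt under 20 degrees, clear of the stand; both under 0.05 m/s (y of hook_tip in the frame of strip_mid above 0.008 m and y of hook_seat in the frame of strip_mid below 0.006 m and x of hook_tip in the frame of strip_mid between -0.007 and 0.007 m and z of hook_seat in the frame of strip_mid between -0.022 and 0.014 m and horizontal distance between hook_eye and peg below 0.035 m and y of hook_eye in the frame of peg between -0.012 and 0.012 m and z of hook_eye in the frame of peg between -0.006 and 0.006 m and contact force between hook and stand above 1.5 N and height (world z) of carrier_mid above 0.045 m and contact force between carrier and stand below 0.1 N and angle between carrier_mid's own z axis and vertical below 0.35 rad and linear speed of each of carrier, hook below 0.05 m/s); the robot touches nothing.
It fails at once if the hook presses with more than 8 N on the carrier while this stands in its cradle (contact force between hook and carrier above 8 N and height (world z) of carrier_mid below 0.03 m).
It fails at once if the gripper touches the carrier (contact force between the fingers and carrier above 1 N).
It fails at once if the robot pushes the stand with more than 20 N (contact force between any of the arm, the fingers and stand above 20 N).
It fails at once if the carrier is tipped more than 40 degrees (angle between carrier_mid's own z axis and vertical above 0.7 rad).
It fails at once if a bystander is moved more than 20 mm (distance of any of specimen_jar, stain_a, marker_red, forceps, oil_bottle, slide_stack, marker_black from where it was at the start of the episode above 0.02 m).
It also fails if it takes over 72 s, if anything falls off the work surface, if the arm or the gripper's body presses on something with over 40 N, if the wrist force passes 120 N, or if a joint passes its speed limit or range.

## Robot

A 6-joint arm with a two-finger parallel gripper is mounted at the origin on a cart in front of the work surface, level with it; the furniture and walls round the work are solid. World frame = base frame: x ahead of the robot, y to its left, z up, the work surface at z = 0. Lengths are in m, angles in degrees, forces in N, time in s.
With the tool pointing down it reaches from about 0.275 to 0.725 m from the base axis. Payload 15.9 kg.
Tool frame: the origin (TCP) lies on the centre line of the jaws, within the pads' length; the fingertips stand 8 mm ahead of it and the grasp point (between the pads) lies 11 mm behind it (env.nose_length is the z of the fingertips in the tool frame, in m); z points along the fingers, y is the direction in which the jaws open and shut (so a half turn about z gives the same grasp; the last joint's range is limited). The gripper opens to 85 mm and grips with 20 to 120 N. Pads are 22 mm wide; open, the fingers measure 114 mm over their backs; the gripper's body (76 mm by 85 mm) begins 54 mm behind the grasp point. The pads swing forward as they close: fully open they stand 13 mm farther back than shut.
Start: joints at [0, 12.198, -1.971, 75.831, 0, 90], TCP at [0.5, -0, 0.239] pointing down, gripper open.
Joint ranges: [-170.91, 170.91], [-42.67, 98.43], [-65.05, 77.54], [-120.47, 116.71], [-90, 82.35], [-180, 180]. Speed limits (degrees/s): [108.29, 108.29, 136.94, 147.25, 180, 180].

## Interface

Orientations are given as [roll, pitch, yaw] about the fixed x, y, z axes, in that order (R = Rz(yaw) Ry(pitch) Rx(roll)).
In Python, from bench import env gives the robot as it stands. The module is installed in compiled form; this text tells all that it offers.
- The arm moves only by the tool play_rows, never from a script. Its argument "motion" is text: rows parted by semicolons, each of 4 numbers parted by spaces: the shift along the tool's x, y, z in m, then the turn about the tool's z in degrees. In form: tx ty tz turn; .... A call has exactly 10 rows; each row shifts and turns the commanded pose from where the row before left it, along the tool's axes as they then stand; what a row does not reach is not made up. A row lasts 1/12 s, in which the tool goes at most 41.7 mm and 7.16 degrees, less where a joint would pass 70% of its speed; a pose out of reach is approached as far as the arm can. A call is refused whole if a number of a shift passes 0.0417 or a number of a turn 7.16, either way. A call with a gripper value outside its range is refused whole. "hand" is the finger opening in m, from 0 to 0.0854, set as the call begins (left out, the last holds). The fingers move at their own pace and stop on an object; "newtons" is the grip in N (left out, the last holds). Time passes only in rows, so rows that do not move let the fingers close, or fill a call up. It gives the time, the measured TCP pose, the force and the opening at its end, in the units of the state.
- env.get_obs(): the state, without advancing time (a new reading comes with each control period).
- env.read_camera(name): name is "scene" or "side" or "wrist"; returns the picture (384x512x3 uint8, red, green, blue); there is no depth.
- env.camera_info(name): a dict with "K" (3x3 intrinsics, pixels), "camera_from_world" (4x4, takes a point from world to camera coordinates). Camera axes: x right, y up, looking along -z (the intrinsics and any distortion apply to the point x, -y, -z); pixel columns grow to the right and rows downward; lengths in m; the calibration is good to about 2 mm. A picture is of the moment at which its call begins: read the wrist's pose just before it. camera_info takes no time and is no camera call; for the wrist camera it gives the pose at the moment of the call.
- env.job_done(): hands the job in, once; it reports no verdict.
The state is a dict: "time": time; "joint_positions": joint angles; "qvel": joint speeds; "effort": joint torques, N m; "ee_pos": TCP position; "tcp_rot": TCP orientation; "wrist_force": force on the tool from outside, world axes, zero at the start; "moment": the same for the moment, N m; "width": opening from 0.0 (shut) to 1.0 (fully open).
Only numpy, scipy, OpenCV 4.12 (cv2) and the standard library are available. Lean on these libraries where they do the work, as an engineer would, in place of code of your own. Each camera call takes 0.05 s, during which the arm holds its last target. There are 200 camera calls.

## Working session

There is one attempt and no reset: what is moved stays moved. The work goes in short steps, Python scripts to look and compute and a tool call to move; the robot and the scene stay as the last step left them, time stands still between calls to the robot, and variables do not carry over. Pictures are saved under pics/ and viewed, about 8 in all and at most 12, crops included, and the job is handed in when it is done.

Besides the shell and the picture viewer there is one more tool, called after "Call:" as name(argument=value, ...), one argument or row to a line, values as JSON. play_rows: Moves the arm, as the interface text tells. Its arguments: {"type":"object","properties":{"motion":{"type":"string"},"hand":{"type":"number"},"newtons":{"type":"number"}},"required":["motion"]}

```bash
mkdir -p pics; ls
python3 - <<'E'
from bench import env
import cv2,numpy as np
np.set_printoptions(precision=4,suppress=True)
print(env.get_obs(), env.nose_length)
ims=[]
for n in ("scene","side","wrist"):
    i=env.camera_info(n); print(n,i["K"],i["camera_from_world"], [k for k in i if k not in("K","camera_from_world")])
    im=env.read_camera(n)[:,:,::-1]; cv2.imwrite(f"pics/{n}0.png",im); ims.append(im)
    cv2.imwrite(f"pics/{n}0_big.png",cv2.resize(im,(800,600),interpolation=cv2.INTER_CUBIC))
E
```

```text
pics
{'time': 0.0, 'joint_positions': array([ 0.0013, 12.225 , -2.0066, 75.8333,  0.0006, 90.0017]), 'qvel': array([-0.0783, -0.0556,  0.0532, -0.0098, -0.0188,  0.0822]), 'effort': array([ -0.0014, -68.6184,  48.7125,   0.0175,  -0.0002,  -0.0001]), 'ee_pos': array([0.4997, 0.    , 0.2388]), 'tcp_rot': array([-179.9351,   -0.0006,   89.9996]), 'wrist_force': array([ 0.3897, -0.2635, -0.2204]), 'moment': array([ 0.0001, -0.0051,  0.0302]), 'width': 0.9985955882799853} 0.008
scene [[374.4699   0.     252.7461]
 [  0.     374.4699 185.7948]
 [  0.       0.       1.    ]] [[ 0.862  -0.5068  0.0041 -0.3455]
 [ 0.2875  0.4956  0.8196 -0.3866]
 [-0.4174 -0.7054  0.5729 -0.9431]
 [ 0.      0.      0.      1.    ]] []
side [[359.5299   0.     258.5067]
 [  0.     359.5299 198.9935]
 [  0.       0.       1.    ]] [[ 0.9375 -0.3478 -0.0021 -0.4273]
 [ 0.1182  0.3128  0.9424 -0.2945]
 [-0.3272 -0.8838  0.3344 -0.7787]
 [ 0.      0.      0.      1.    ]] []
wrist [[266.2571   0.     255.6879]
 [  0.     266.2571 186.2274]
 [  0.       0.       1.    ]] [[ 1.     -0.0011 -0.0018 -0.4982]
 [ 0.0005  0.9504 -0.3111  0.0394]
 [ 0.002   0.3111  0.9504 -0.3811]
 [ 0.      0.      0.      1.    ]] []
```

View pics/scene0_big.png

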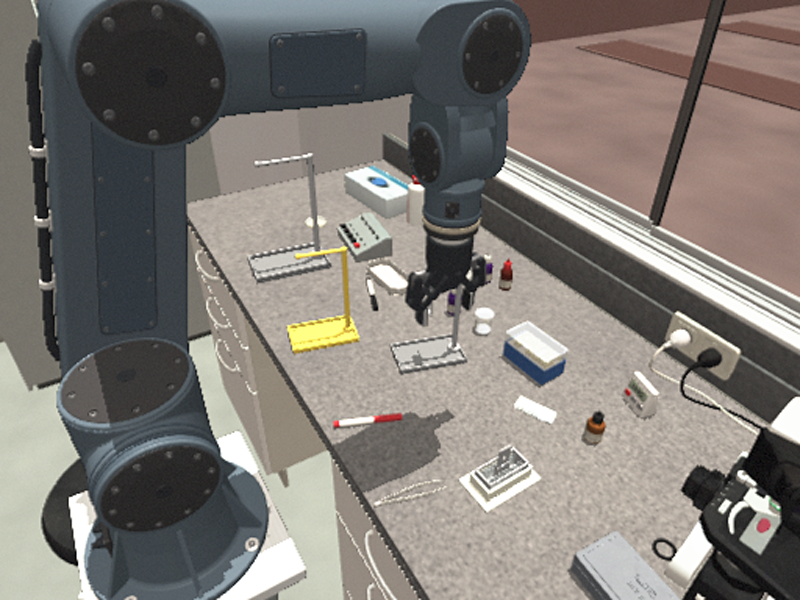

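View pics/side0_big.png

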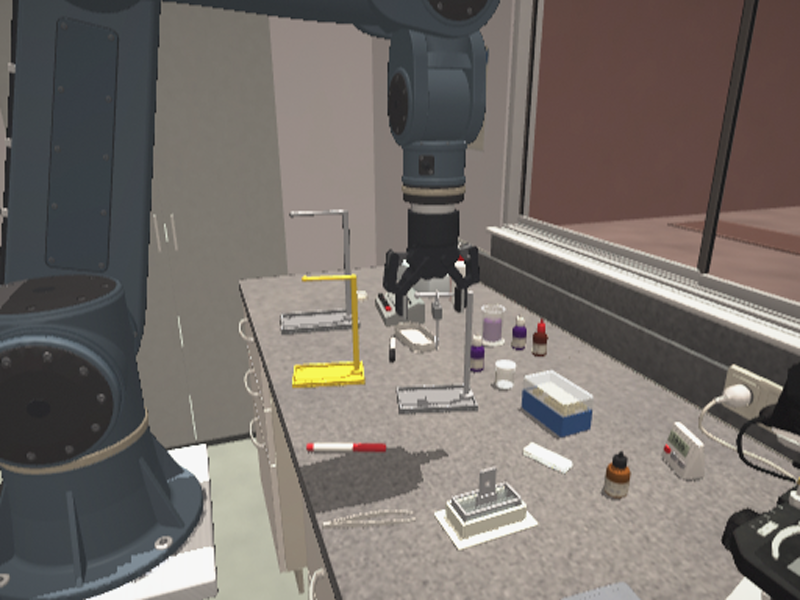

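```bash
cat > h.py <<'E'
import numpy as np
from bench import env
np.set_printoptions(precision=4,suppress=True)
def ray(info,p):
    T=info["camera_from_world"];R=T[:3,:3];c=-R.T@T[:3,3]
    x,y,_=np.linalg.inv(info["K"])@[p[0],p[1],1]
    return c,R.T@np.array([x,-y,-1])
def plane(info,p,z):
    c,d=ray(info,p);return c+d*(z-c[2])/d[2]
def tri(obs):
    A=np.zeros((3,3));b=np.zeros(3)
    for i,p in obs:
        c,d=ray(i,p);d/=np.linalg.norm(d);M=np.eye(3)-np.outer(d,d);A+=M;b+=M@c
    return np.linalg.solve(A,b)
def proj(info,X):
    T=info["camera_from_world"];q=T[:3,:3]@X+T[:3,3];u=info["K"]@[q[0],-q[1],-q[2]];return u[:2]/u[2]
E
python3 - <<'E'
from h import *
import cv2
S,D,W=[env.camera_info(n) for n in("scene","side","wrist")]
k=1/1.5625
def pr(t,I,ps,z):
    print(t,*[plane(I,(u*k,v*k),z)[:2].round(3) for u,v in ps])
pr("tray scene",S,[(390,345),(457,337),(467,358),(400,371)],.012)
pr("tray side",D,[(397,390),(473,387),(477,408),(400,411)],.006)
pr("yellow",S,[(287,326),(351,318),(359,344),(293,350)],.012)
pr("far",S,[(247,257),(320,244),(330,267),(257,279)],.012)
pr("foot",S,[(460,480),(508,444),(540,476),(494,508)],.002)
print("strip top",tri([(S,(511*k,450*k)),(D,(487*k,468*k))]))
print("posttop? ",tri([(S,(458*k,286*k)),(D,(469*k,292*k))]))
a=cv2.imread("pics/side0.png")[150:280,220:350];b=cv2.imread("pics/scene0.png")[150:250,240:340]
c=cv2.imread("pics/wrist0.png")
A=cv2.resize(a,(400,400),interpolation=cv2.INTER_CUBIC);B=cv2.resize(b,(400,400),interpolation=cv2.INTER_CUBIC)
cv2.imwrite("pics/m1.png",np.vstack([np.hstack([A,B])[:, :],cv2.copyMakeBorder(c,0,0,0,288)])[:,:800][:784])
cv2.imwrite("pics/m1.png",cv2.resize(cv2.imread("pics/m1.png"),None,fx=.76,fy=.76,interpolation=cv2.INTER_AREA))
E
```

```text
tray scene [0.515 0.216] [0.66  0.164] [0.637 0.094] [0.491 0.132]
tray side [0.521 0.215] [0.671 0.173] [0.638 0.093] [0.497 0.133]
yellow [0.342 0.395] [0.484 0.347] [0.457 0.253] [0.322 0.308]
far [0.362 0.735] [0.564 0.699] [0.537 0.575] [0.349 0.617]
foot [ 0.445 -0.15 ] [ 0.568 -0.13 ] [ 0.571 -0.214] [ 0.461 -0.224]
strip top [ 0.497  -0.2033  0.1031]
posttop?  [0.5831 0.0599 0.2476]Traceback (most recent call last):
  File "<stdin>", line 17, in <module>
cv2.error: OpenCV(4.12.0) :-1: error: (-5:Bad argument) in function 'copyMakeBorder'
> Overload resolution failed:
>  - copyMakeBorder() missing required argument 'borderType' (pos 6)
>  - copyMakeBorder() missing required argument 'borderType' (pos 6)
```

Run:
```python
import cv2,numpy as np
a=cv2.imread("pics/side0.png")[160:270,230:340];b=cv2.imread("pics/scene0.png")[155:245,245:335]
A=cv2.resize(a,(400,400),interpolation=cv2.INTER_CUBIC);B=cv2.resize(b,(400,400),interpolation=cv2.INTER_CUBIC)
c=np.zeros((200,800,3),np.uint8); w=cv2.resize(cv2.imread("pics/wrist0.png"),(267,200),interpolation=cv2.INTER_AREA); c[:,:267]=w
cr=cv2.imread("pics/scene0.png")[275:330,290:350]; c[:,300:518]=cv2.resize(cr,(218,200)); cr=cv2.imread("pics/side0.png")[290:350,275:345]; c[:,540:773]=cv2.resize(cr,(233,200))
cv2.imwrite("pics/m1.png",np.vstack([np.hstack([A,B]),c]))
```

```text
(no output)
```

View pics/m1.png

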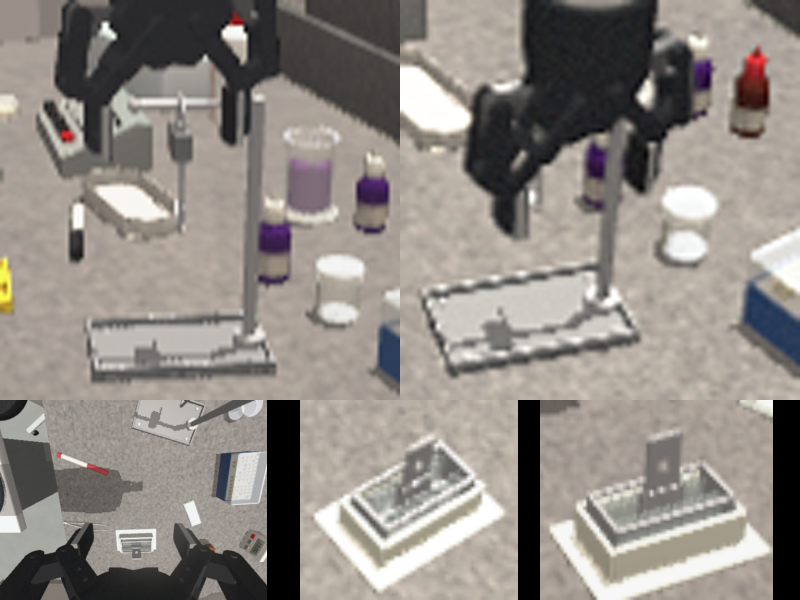

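Candidates for the stand: the grey one at scene (430,352), the yellow one at (323,330), and a larger grey one at (290,262). The tray at (430,352) measures 150 x 85 mm and carries the hook, so I choose that one. Next is a clearer, closer look from above it.

Call:
play_rows(
  motion="0 0 -0.03 0; 0.01 0.01 -0.03 0; 0.01 0.01 -0.03 0; 0.01 0.01 0 0; 0 0.01 0 0; 0 0.01 0 -5; 0 0 0 -5; 0 0 0 0; 0 0 0 0; 0 0 0 0",
)

```text
time: 0.98
ee_pos: [0.5498, 0.03, 0.3293]
tcp_rot: [-180.0, -0.0, 99.8]
wrist_force: [-0.4, 0.3, 0.6]
width: 0.998
```

Run:
```python
from h import *
import cv2
o=env.get_obs();print(o["time"],o["joint_positions"],o["ee_pos"],o["tcp_rot"])
W=env.camera_info("wrist");np.save("w1.npy",np.vstack([W["camera_from_world"]]))
im=env.read_camera("wrist")[:,:,::-1];cv2.imwrite("pics/w1.png",im)
cv2.imwrite("pics/w1b.png",cv2.resize(im,(800,600),interpolation=cv2.INTER_CUBIC))
```

```text
0.9833 [ 3.1191 19.0961 20.1955 91.1088  0.0024 83.2899] [0.5498 0.03   0.3293] [-179.991    -0.0035   99.8293]
```

View pics/w1b.png

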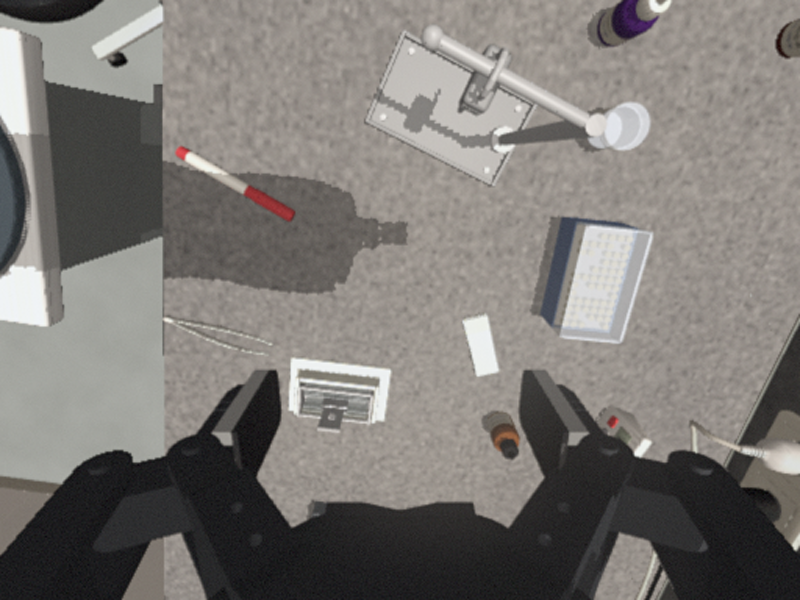

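The near grey stand shows bead (432,36), post top (597,124), hook at about (490,75), jar at (625,125). The carrier's strip runs to about (328,428). Next is one close crop of the hook and the strip.

Run:
```python
from h import *
import cv2
im=cv2.imread("pics/w1.png")
a=im[10:110,260:400];b=im[225:285,175:260]
A=cv2.resize(a,(560,400),interpolation=cv2.INTER_CUBIC)
B=cv2.resize(b,None,fx=6,fy=6,interpolation=cv2.INTER_CUBIC)[:,:]
s=cv2.imread("pics/side0.png")[292:350,275:345]
c=np.zeros((600,800,3),np.uint8)
c[:240,:]=cv2.resize(im[10:85,262:412+100],(800,240),interpolation=cv2.INTER_CUBIC)
c[240:600,:510]=B
c[240:481,510:800]=cv2.resize(s,(290,241),interpolation=cv2.INTER_CUBIC)
cv2.imwrite("pics/m2.png",c)
W=env.camera_info("wrist");W["camera_from_world"]=np.load("w1.npy")
k=1/1.5625
for n,p,z in [("bead",(432,36),.22),("posttop",(597,124),.224)]:
    print(n,plane(W,np.array(p)*k,z))
print("tray",*[plane(W,np.array(p)*k,.012)[:2] for p in [(403,32),(366,122),(492,185)]])
print("foot",*[plane(W,np.array(p)*k,.003)[:2] for p in [(292,359),(391,370),(386,424)]])
```

```text
bead [0.5416 0.1694 0.22  ]
posttop [0.6367 0.1429 0.224 ]
tray [0.5193 0.2192] [0.4961 0.1347] [0.6361 0.0961]
foot [ 0.4448 -0.1487] [ 0.5675 -0.143 ] [ 0.574  -0.2219]
```

View pics/m2.png

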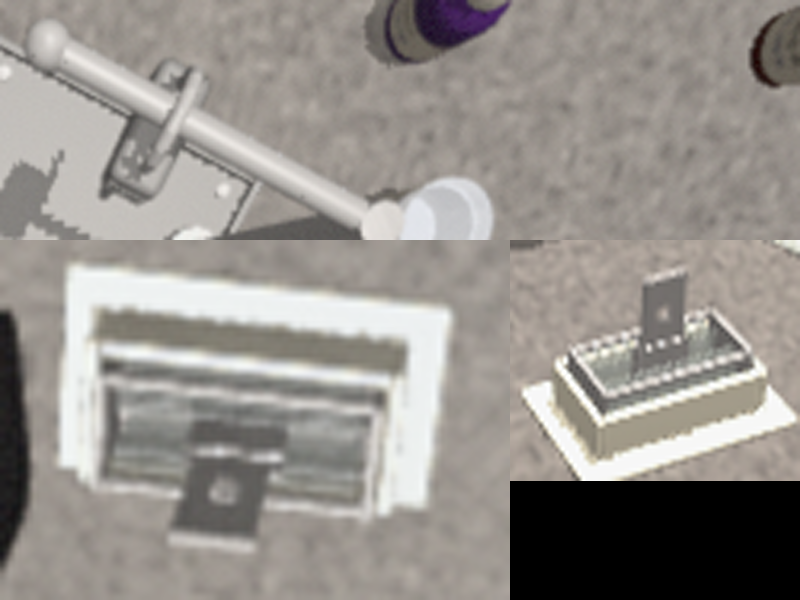

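Run:
```python
from h import *
S,D,W=[env.camera_info(n) for n in("scene","side","wrist")];W["camera_from_world"]=np.load("w1.npy")
c1=lambda u,v:(262+u/3.2,10+v/3.2)
c2=lambda u,v:(175+u/6,225+(v-240)/6)
print("wiretop",plane(W,c1(182,118),.228)," arch ends",plane(W,c1(203,80),.222),plane(W,c1(153,163),.222))
print("grip top corners z.202",*[plane(W,c1(*p),.202)[:2] for p in [(120,172),(155,182),(165,70),(200,70)]])
f=[plane(W,c2(*p),.003)[:2] for p in [(68,265),(452,310),(425,508)]]
print("foot",*f,"L",np.linalg.norm(f[0]-f[1]),np.linalg.norm(f[1]-f[2]),"c",(f[0]+f[2])/2)
r=[plane(W,c2(*p),.039)[:2] for p in [(103,375),(385,405),(370,515),(95,483)]]
print("carrier rim",*r,"c",np.mean(r,0),"L",np.linalg.norm(r[0]-r[1]),np.linalg.norm(r[1]-r[2]))
d=f[1]-f[0];yaw=np.arctan2(d[1],d[0]);d2=f[1]-f[2];yaw2=np.arctan2(-d2[0],d2[1]);print("yaw",np.degrees([yaw,yaw2]))
y=np.radians(3.7);n=np.array([-np.sin(y),np.cos(y),0]);C=np.array([.5094,-.1853,0])
def hit(I,p,off):
    c,dd=ray(I,p);q=c+dd*((C+off*n-c)@n)/(dd@n);return q
for off in(-.002,0,.002):
  print(off,"hole W",hit(W,c2(225,490),off+.0015),"side",hit(D,(312.2,309.6),off-.0015),"scene",hit(S,(322.2,293.2),off-.0015))
  print("   top W",hit(W,c2(213,534),off+.0015),"side",hit(D,(312.5,300),off-.0015),"sleeve W",hit(W,c2(237,452),off+.0015))
print("tri hole",tri([(W,c2(225,490)),(D,(312.2,309.6))]))
```

```text
wiretop [0.5779 0.1569 0.228 ]  arch ends [0.5821 0.1673 0.222 ] [0.5741 0.1466 0.222 ]
grip top corners z.202 [0.5687 0.1459] [0.579 0.145] [0.5752 0.1727] [0.5846 0.1743]
foot [ 0.4437 -0.1476] [ 0.5676 -0.1426] [ 0.5709 -0.2183] L 0.124072874807851 0.07575518720351244 c [ 0.5073 -0.183 ]
carrier rim [ 0.4646 -0.1627] [ 0.5503 -0.1585] [ 0.5516 -0.1982] [ 0.4658 -0.2012] c [ 0.5081 -0.1801] L 0.08581668802612048 0.0397417196355738
yaw [2.3036 2.4834]
-0.002 hole W [ 0.5069 -0.186   0.0541] side [ 0.5061 -0.189   0.0652] scene [ 0.4997 -0.1894  0.0684]
   top W [ 0.5067 -0.186   0.0752] side [ 0.5055 -0.1891  0.0891] sleeve W [ 0.5076 -0.1859  0.0342]
0 hole W [ 0.5071 -0.1839  0.0569] side [ 0.5073 -0.1869  0.0634] scene [ 0.5019 -0.1873  0.0647]
   top W [ 0.5069 -0.184   0.0779] side [ 0.5067 -0.187   0.0875] sleeve W [ 0.5077 -0.1839  0.0371]
0.002 hole W [ 0.5073 -0.1819  0.0597] side [ 0.5085 -0.1849  0.0617] scene [ 0.5042 -0.1851  0.061 ]
   top W [ 0.5071 -0.1819  0.0806] side [ 0.5079 -0.1849  0.0858] sleeve W [ 0.5079 -0.1819  0.0401]
tri hole [ 0.5084 -0.1825  0.0598]
```

Call:
play_rows(
  motion="0 0 0 7; -0.02 -0.007 0.025 0; -0.02 -0.007 0.025 0; -0.02 -0.007 0.025 0; -0.02 -0.007 0.025 0; -0.02 -0.007 0.025 0; -0.02 -0.007 0.025 0; -0.018 -0.008 0.025 0; 0 0 0.025 0; 0 0 0 0",
)

```text
time: 1.87
ee_pos: [0.5044, -0.1107, 0.1255]
tcp_rot: [-179.7, -0.1, 92.8]
wrist_force: [-1.1, 1.3, -0.8]
width: 1.003
```

Run:
```python
from h import *
import cv2
o=env.get_obs();print(o["time"],o["ee_pos"],o["tcp_rot"],np.abs(o["qvel"]).max())
env.read_camera("side")
W=env.camera_info("wrist");np.save("w2.npy",W["camera_from_world"])
im=env.read_camera("wrist")[:,:,::-1];cv2.imwrite("pics/w2.png",im)
cv2.imwrite("pics/side2.png",env.read_camera("side")[:,:,::-1])
cv2.imwrite("pics/w2b.png",cv2.resize(im[170:340,150:377],(800,600),interpolation=cv2.INTER_CUBIC))
```

```text
1.8667 [ 0.5044 -0.1107  0.1255] [-179.6803   -0.0879   92.8086] 6.616337375124272
```

View pics/w2b.png

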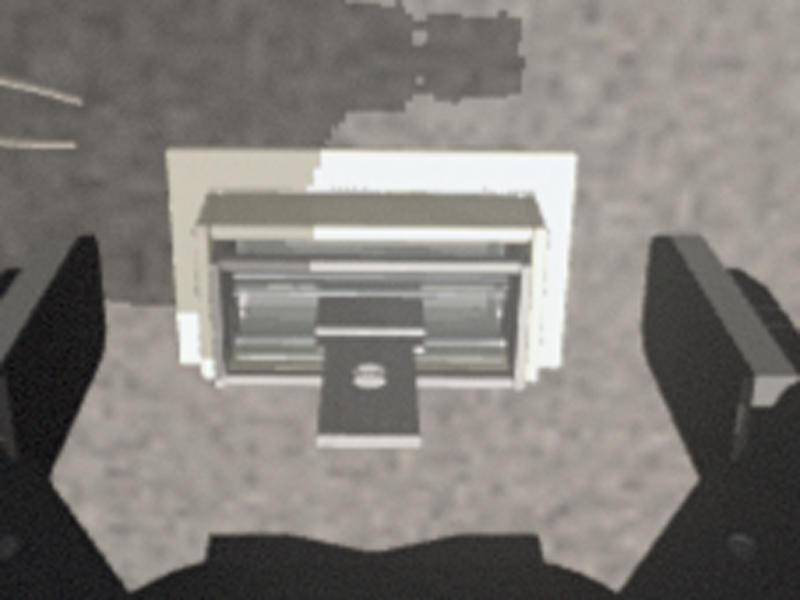

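Run:
```python
from h import *
from scipy.optimize import least_squares
D,W=[env.camera_info(n) for n in("side","wrist")];W["camera_from_world"]=np.load("w2.npy")
c=lambda u,v:(150+u/3.524,170+v/3.529)
f=[plane(W,c(*p),.003)[:2] for p in [(167,150),(577,152)]];d=f[1]-f[0];print("foot",*f,np.linalg.norm(d),np.degrees(np.arctan2(d[1],d[0])))
t=np.radians(2.4);n=np.array([-np.sin(t),np.cos(t)]);print("cradle centre from foot back edge",(f[0]+f[1])/2-.038*n)
r=[plane(W,c(*p),.039)[:2] for p in [(214,264),(528,264),(520,386),(218,386)]];print("rim",*r,np.mean(r,0))
def at(p,y): C,dd=ray(W,p);return C+dd*(y-C[1])/dd[1]
for y in(-.186,-.184,-.182,-.180,-.178):
    print(y,"hole",at(c(370,376),y+.0015),"top",at(c(370,436),y+.0015),"topfar",at(c(370,447),y-.0015)[2],"sleeve",at(c(370,328),y+.003)[2], "wid",np.linalg.norm(at(c(318,436),y+.0015)-at(c(421,436),y+.0015)))
```

```text
foot [ 0.4439 -0.1471] [ 0.5672 -0.1415] 0.12343546840163414 2.6150112719833185
cradle centre from foot back edge [ 0.5071 -0.1822]
rim [ 0.4639 -0.1638] [ 0.5486 -0.1594] [ 0.5503 -0.1984] [ 0.4649 -0.2029] [ 0.5069 -0.1811]
-0.186 hole [ 0.5072 -0.1845  0.0561] top [ 0.5074 -0.1845  0.0786] topfar 0.07881858720114632 sleeve 0.03694710158340905 wid 0.024553539610189964
-0.184 hole [ 0.5072 -0.1825  0.0588] top [ 0.5073 -0.1825  0.081 ] topfar 0.08115456365399437 sleeve 0.03989898503074246 wid 0.02423576488345903
-0.182 hole [ 0.5071 -0.1805  0.0615] top [ 0.5072 -0.1805  0.0834] topfar 0.08349054010684243 sleeve 0.04285086847807584 wid 0.02391799015672815
-0.18 hole [ 0.507  -0.1785  0.0641] top [ 0.5072 -0.1785  0.0858] topfar 0.08582651655969048 sleeve 0.04580275192540928 wid 0.02360021542999722
-0.178 hole [ 0.5069 -0.1765  0.0668] top [ 0.5071 -0.1765  0.0882] topfar 0.08816249301253856 sleeve 0.04875463537274266 wid 0.02328244070326628
```

Call:
play_rows(
  motion="0 0 -0.03 -7.16; 0 0 -0.03 -7.16; 0 0 -0.03 -7.16; 0 0 -0.03 -7.16; 0 0 -0.03 -7.16; 0 0 -0.03 -7.16; 0 0 0 -7.16; 0 0 0 -7.16; 0 0 0 -7.16; 0 0 0 -7.16",
)

```text
time: 2.85
ee_pos: [0.5078, -0.1098, 0.3116]
tcp_rot: [180.0, 0.2, 165.0]
wrist_force: [-0.1, 0.5, 0.7]
width: 0.999
```

```bash
cat >> h.py <<'E'
def go(target,yaw):
    o=env.get_obs();t=np.radians(o["tcp_rot"][2]);d=np.array(target)-o["ee_pos"]
    X=np.array([np.cos(t),np.sin(t)]);Y=np.array([np.sin(t),-np.cos(t)])
    print("t",round(o["time"],2),"at",o["ee_pos"],"rot",o["tcp_rot"],"j6",o["joint_positions"][5],"F",o["wrist_force"],"w",round(o["width"],3))
    print("tool shift x %.4f y %.4f z %.4f turn %.2f"%(d[:2]@X,d[:2]@Y,-d[2],o["tcp_rot"][2]-yaw))
E
python3 -c "
from h import *
go([.5777,.1593,.30],164.4)"
```

```text
t 2.85 at [ 0.5078 -0.1098  0.3116] rot [179.9869   0.1838 164.9869] j6 2.80839777903397 F [-0.0795  0.5057  0.7277] w 0.999
tool shift x 0.0022 y 0.2780 z 0.0116 turn 0.59
```

Call:
play_rows(
  motion="0 0.035 0 0.6; 0 0.035 0 0; 0 0.035 0 0; 0 0.035 0 0; 0 0.035 0 0; 0 0.035 0 0; 0 0.035 0.01 0; 0.002 0.033 0 0; 0 0 0 0; 0 0 0 0",
)

```text
time: 3.68
ee_pos: [0.5817, 0.1597, 0.3006]
tcp_rot: [179.9, 0.1, 164.2]
wrist_force: [-0.0, -1.2, -0.8]
width: 1.003
```

Run:
```python
from h import *
import cv2
go([.5777,.1593,.178],164.4)
o=env.get_obs()
W=env.camera_info("wrist");np.save("w3.npy",W["camera_from_world"])
a=env.read_camera("wrist")[:,:,::-1];b=env.read_camera("side")[:,:,::-1]
cv2.imwrite("pics/w3.png",a);cv2.imwrite("pics/side3.png",b)
c=np.zeros((600,800,3),np.uint8)
c[:300,:400]=cv2.resize(a,(400,300))
c[300:,:400]=cv2.resize(a[234:384,156:356],(400,300),interpolation=cv2.INTER_CUBIC)
c[:,400:]=cv2.resize(b[150:270,240:320],(400,600),interpolation=cv2.INTER_CUBIC)
cv2.imwrite("pics/m3.png",c)
```

```text
t 3.68 at [0.5817 0.1597 0.3006] rot [179.9497   0.0809 164.1745] j6 31.177917553497657 F [-0.0045 -1.2133 -0.8426] w 1.003
tool shift x 0.0037 y -0.0015 z 0.1226 turn -0.23
```

View pics/m3.png

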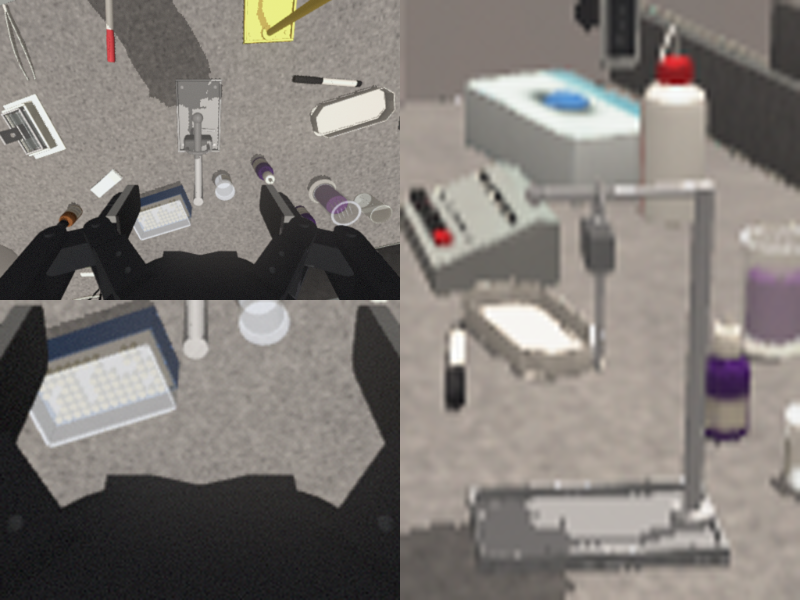

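Run:
```python
from h import *
import cv2
D,W=[env.camera_info(n) for n in("side","wrist")];W["camera_from_world"]=np.load("w3.npy")
print("grip side on z.189",plane(D,(279.6,199),.189),"archtop side z.226",plane(D,(279.8,187),.228))
k=1.28
print("bead",plane(W,(197*k,117*k),.22),"posttop",plane(W,(198.5*k,201*k),.224))
a=cv2.imread("pics/w3.png")[130:220,215:300]
g=cv2.cvtColor(a,cv2.COLOR_BGR2GRAY);print(g[::4,20:60:2])
```

```text
grip side on z.189 [0.5783 0.1536 0.189 ] archtop side z.226 [0.5749 0.1462 0.228 ]
bead [0.5409 0.1688 0.22  ] posttop [0.6358 0.1432 0.224 ]
[[124 124 124 123 126 122 124 124 122 124 123 182 189 189 187 188 189 188
  188 189]
 [126 124 126 123 123 121 125 124 123 123 128 190 189 189 188 187 187 187
  188 188]
 [185 184 185 137 122 126 125 123 126 148 122 145 151 131 152 190 188 189
  186 188]
 [186 186 186 159 123 124 184 189 187 187 187 188 186 187 189 188 187 188
  187 187]
 [186 185 187 159 122 128 149 118 123 129 123 115 181 188 188 186 187 188
  187 188]
 [185 185 186 142 121 111 127 137 145 155 142 129 112 186 186 187 188 188
  188 187]
 [184 185 186 142 119 120 125 131 135 140 138 126 155 187 186 187 187 186
  187 187]
 [184 184 184 147 122 127 186 128 142 146 131 131 185 185 186 186 187 186
  186 185]
 [183 183 184 143 120 127 175 130 147 147 134 131 187 186 185 186 187 184
  186 186]
 [182 182 182 117 120  93 104 129 144 146 134 130 186 190 192 192 192 188
  184 180]
 [182 182 182 182 116  95 116 124 142 148 132 131 184 186 183 186 183 184
  185 183]
 [176 105  76  76  77 
[... 298 characters left out ...]
  99 156
  145 210]
 [ 99 100  95  89 118 114 114 122 145 145 136 129 172 173 173 101  95 145
  135 130]
 [177 150 125 120 127 122 123 121 118 117 119 121 120 124 128 135 166 150
  152 156]
 [131 140 135 134 138 150 136 123 134 136 130 118 144 166 152 150 152 146
  145 144]
 [145 150 149 148 144 151 144 123 142 149 159 144 145 156 156 147 150 146
  144 143]
 [156 146 145 146 144 145 145 155 198 213 193 143 132 138 146 150 149 144
  146 143]
 [151 150 141 133 134 139 134 151 197 211 192 161 138 148 148 153 143 142
  145 145]
 [160 156 150 155 151 139 141 149 196 210 194 164 133 146 146 147 148 146
  155 153]
 [135 142 136 138 130 141 141 151 193 209 194 163 132 147 150 147 144 147
  148 147]]
```

Run:
```python
from h import *
W=env.camera_info("wrist");W["camera_from_world"]=np.load("w3.npy")
print("arch",plane(W,(253,194),.228))
for r in (173,184,191): print(r,plane(W,(253,r),.202),plane(W,(253,r),.176))
```

```text
arch [0.5751 0.1598 0.228 ]
173 [0.5646 0.1625 0.202 ] [0.5713 0.1603 0.176 ]
184 [0.5746 0.1596 0.202 ] [0.5825 0.1571 0.176 ]
191 [0.5812 0.1577 0.202 ] [0.5898 0.155  0.176 ]
```

Call:
play_rows(
  motion="0.005 -0.001 0 -0.2; 0 0 0.02 0; 0 0 0.02 0; 0 0 0.02 0; 0 0 0.02 0; 0 0 0.015 0; 0 0 0.015 0; 0 0 0.01 0; 0 0 0 0; 0 0 0 0",
)

```text
time: 4.62
ee_pos: [0.5764, 0.1573, 0.1799]
tcp_rot: [180.0, 0.0, 164.2]
wrist_force: [0.8, -1.0, 1.1]
width: 0.999
```

```bash
python3 -c "
from h import *
go([.576,.1594,.178],164.4)"
```

```text
t 4.62 at [0.5764 0.1573 0.1799] rot [179.9966   0.0064 164.1593] j6 31.109725497940733 F [ 0.7764 -0.9841  1.0519] w 0.999
tool shift x 0.0009 y 0.0019 z 0.0019 turn -0.24
```

Call:
play_rows(
  motion="0 0 0.002 0; 0 0 0 0; 0 0 0 0; 0 0 0 0; 0 0 0 0; 0 0 0 0; 0 0 0 0; 0 0 0 0; 0 0 0 0; 0 0 0 0",
  hand=0.02,
  newtons=40,
)

```text
time: 5.45
ee_pos: [0.5767, 0.1579, 0.1775]
tcp_rot: [180.0, 0.0, 164.2]
wrist_force: [-0.1, 0.2, 5.7]
width: 0.391
```

```bash
python3 -c "
from h import *
go([.576,.1594,.185],164.4)"
```

```text
t 5.45 at [0.5767 0.1579 0.1775] rot [179.9824   0.0232 164.1995] j6 31.11408787306444 F [-0.0672  0.2167  5.6741] w 0.391
tool shift x 0.0011 y 0.0012 z -0.0075 turn -0.20
```

Call:
play_rows(
  motion="0 0 -0.002 0; 0 0 -0.003 0; 0 0 -0.002 0; 0 0 0 0; 0.01 0 0 0; 0.015 0 0 0; 0.02 0 0 0; 0.02 0 0 0; 0.015 0 0 0; 0 0 0 0",
  newtons=60,
)

```text
time: 6.28
ee_pos: [0.4974, 0.1802, 0.1845]
tcp_rot: [-180.0, -0.0, 164.3]
wrist_force: [-0.0, -0.2, 0.5]
width: 0.387
```

Run:
```python
from h import *
import cv2
go([.507,-.235,.20],182.5)
for n in("wrist","side"):
    im=env.read_camera(n)[:,:,::-1];cv2.imwrite(f"pics/{n}4.png",im)
```

```text
t 6.28 at [0.4974 0.1802 0.1845] rot [-179.9957   -0.041   164.2648] j6 35.63480122946156 F [-0.0451 -0.25    0.4626] w 0.387
tool shift x -0.1218 y -0.3970 z -0.0155 turn -18.24
```

Call:
play_rows(
  motion="0 0 -0.008 -6; 0 0 -0.008 -6; 0 0 0 -6.2; 0 -0.02 0 0; 0 -0.035 0 0; 0 -0.035 0 0; 0 -0.035 0 0; 0 -0.035 0 0; 0 -0.035 0 0; 0 -0.035 0 0",
)

```text
time: 7.22
ee_pos: [0.5097, -0.0524, 0.2003]
tcp_rot: [-180.0, 0.0, -177.6]
wrist_force: [-0.0, 0.4, -0.5]
width: 0.389
```

Call:
play_rows(
  motion="0.001 -0.035 0 0; 0.001 -0.035 0 0; 0.001 -0.035 0 0; 0.001 -0.035 0 0; 0.001 -0.025 0 0; 0.001 -0.015 0 0; 0.001 -0.005 0 0; 0.002 0 0 0; 0 0 0 0; 0 0 0 0",
)

```text
time: 8.05
ee_pos: [0.5081, -0.2343, 0.2004]
tcp_rot: [180.0, 0.0, -177.5]
wrist_force: [-0.5, -0.1, 0.8]
width: 0.389
```

Run:
```python
from h import *
import cv2
go([.507,-.235,.12],182.5)
W=env.camera_info("wrist");np.save("w5.npy",W["camera_from_world"])
ims=[env.read_camera(n)[:,:,::-1] for n in("wrist","side","scene")]
for n,i in zip(("wrist","side","scene"),ims):cv2.imwrite(f"pics/{n}5.png",i)
c=np.zeros((600,800,3),np.uint8)
c[:,:500]=cv2.resize(ims[0][144:384,156:356],(500,600),interpolation=cv2.INTER_CUBIC)
c[:300,500:]=cv2.resize(ims[1][240:340,265:365],(300,300),interpolation=cv2.INTER_CUBIC)
c[300:,500:]=cv2.resize(ims[2][225:325,270:370],(300,300),interpolation=cv2.INTER_CUBIC)
cv2.imwrite("pics/m5.png",c)
```

```text
t 8.05 at [ 0.5081 -0.2343  0.2004] rot [ 179.989     0.0027 -177.5364] j6 -27.221897404632244 F [-0.534  -0.1349  0.7748] w 0.389
tool shift x 0.0011 y -0.0007 z 0.0804 turn -360.04
```

View pics/m5.png

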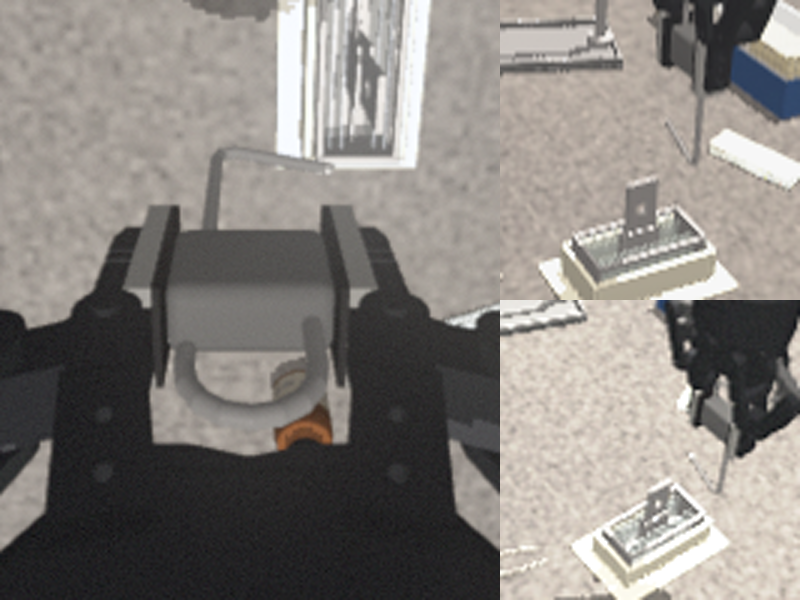

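Run:
```python
from h import *
S,D,W=[env.camera_info(n) for n in("scene","side","wrist")];W["camera_from_world"]=np.load("w5.npy")
o=env.get_obs();p=o["ee_pos"];a=np.radians(2.46)
tipw=(287.6,211.2)
ex=p+np.array([-np.sin(a)*.024,np.cos(a)*.024,.0115-.0629])
print("expected tip (no x offset)",ex)
print("wrist at z",plane(W,tipw,ex[2]),"proj exp",proj(W,ex))
print("tri",tri([(W,tipw),(D,(320.7,281.3)),(S,(333.3,277.3))]),tri([(W,tipw),(D,(320.7,281.3))]))
print("corner bend",plane(W,(156+213/2.5,144+153/2.5),p[2]+.0115-.074), "grip top face front corners",*[plane(W,(156+u/2.5,144+v/2.5),p[2]+.0115+.013)[:2] for u,v in[(168,289),(333,289),(170,348),(330,348)]])
for I,px in((D,(320.7,281.3)),(S,(333.3,277.3))): print(proj(I,ex),px)
```

```text
expected tip (no x offset) [ 0.5071 -0.2105  0.1491]
wrist at z [ 0.507  -0.2093  0.1491] proj exp [286.0709 211.366 ]
tri [ 0.5091 -0.2087  0.1442] [ 0.5094 -0.2088  0.1447]
corner bend [ 0.5081 -0.245   0.138 ] grip top face front corners [ 0.5008 -0.2493] [ 0.4995 -0.2178] [ 0.5143 -0.2489] [ 0.513  -0.2173]
[319.9373 280.1068] (320.7, 281.3)
[333.6625 276.4223] (333.3, 277.3)
```

Run:
```python
from h import *
S,D=[env.camera_info(n) for n in("scene","side")]
h=np.array([.507,-.183,.062])
print("side",proj(D,h),"meas 312.2 309.6; top",proj(D,h+[0,0,.022]),"meas 312.5 300")
print("scene",proj(S,h),"top",proj(S,h+[0,0,.022]))
import cv2
b=cv2.imread("pics/side5.png");c=cv2.imread("pics/scene5.png")
print(cv2.cvtColor(b,6)[296:316,303:322]);print(cv2.cvtColor(c,6)[280:304,312:332])
print("tip side");print(cv2.cvtColor(b,6)[276:298,314:336])
```

```text
side [311.1521 309.1092] meas 312.2 309.6; top [311.6432 300.306 ] meas 312.5 300
scene [322.56  291.956] top [323.4944 286.4171]
[[170 167 173 180 174 167 155 146 160 169 175 175 171 164 166 172 174 171
  166]
 [169 163 171 170 165 161 158 156 168 170 168 160 149 157 167 173 173 165
  162]
 [167 166 174 171 171 164 156 163 176 177 170 163 184 189 186 179 173 162
  159]
 [160 166 174 177 177 171 160 165 187 200 210 221 204 203 172 176 168 161
  162]
 [168 166 165 165 177 196 196 220 215 206 204 209 161 159 134 168 166 167
  169]
 [170 164 161 162 184 202 208 209 187 161 138 119 118 118 135 158 168 176
  174]
 [165 162 159 160 153 157 163 119 119 119 118 119 119 119 143 167 172 175
  171]
 [170 165 160 155 109 116 121 119 119 119 119 118 118 118 146 174 172 171
  171]
 [171 164 164 160 109 116 120 119 119 119 119 119 118 119 148 168 164 166
  166]
 [168 164 167 160 109 116 120 119 119 118 119 119 119 118 151 174 172 170
  166]
 [168 166 172 154 111 116 119 119 119 118 118 118 118 118 155 174 171 172
  176]
 [160 162 173 159 113 116 119 118 118 130 125 119 118 118 155 165 162 170
  175
[... 4047 characters left out ...]
7 129 172 170 173 140 119 130
  176 173 141 224]
 [171 166 160 165 171 178 176 174 171 172 175 150 149 177 170 138 119 133
  167 173 154 180]
 [171 164 163 175 175 175 177 172 168 166 169 173 166 162 169 123 120 139
  160 173 185 185]
 [165 161 166 179 182 180 181 172 168 168 170 176 181 144 150 107 119 151
  171 173 182 181]
 [179 170 169 175 176 171 180 174 163 166 176 179 175 156 139 121 130 167
  180 178 181 179]
 [187 180 171 173 171 165 173 171 161 167 181 184 173 170 166 154 150 173
  179 176 178 181]
 [175 171 164 166 172 174 171 166 164 165 167 180 184 178 180 176 162 166
  175 171 171 177]
 [160 149 157 167 173 173 165 162 163 163 157 160 180 182 181 177 166 165
  175 170 165 167]]
```

Call:
play_rows(
  motion="-0.0015 0 0.015 0; 0 0 0.015 0; 0 0 0.015 0; 0 0 0.015 0; 0 0 0.012 0; 0 0 0.01 0; 0 0.006 0.0048 0; 0 0.007 0 0; 0 0.005 0 0; 0 0 0 0",
)

```text
time: 9.03
ee_pos: [0.5091, -0.2161, 0.1143]
tcp_rot: [-180.0, 0.0, -177.5]
wrist_force: [0.2, 0.0, -1.0]
width: 0.387
```

Run:
```python
from h import *
import cv2
go([.508,-.21,.1136],-177.5)
W=env.camera_info("wrist");np.save("w6.npy",W["camera_from_world"])
ims=[env.read_camera(n)[:,:,::-1] for n in("wrist","side","scene")]
for n,i in zip(("wrist","side","scene"),ims):cv2.imwrite(f"pics/{n}6.png",i)
c=np.zeros((600,800,3),np.uint8)
c[:300,:400]=cv2.resize(ims[0][104:254,206:406],(400,300),interpolation=cv2.INTER_CUBIC)
c[300:,:400]=cv2.resize(ims[2][265:310,300:360],(400,300),interpolation=cv2.INTER_CUBIC)
c[:,400:]=cv2.resize(ims[1][265:325,290:330],(400,600),interpolation=cv2.INTER_CUBIC)
cv2.imwrite("pics/m6.png",c)
```

```text
t 9.03 at [ 0.5091 -0.2161  0.1143] rot [-179.9916    0.0483 -177.5345] j6 -25.47932298144865 F [ 0.1531  0.0425 -1.001 ] w 0.387
tool shift x 0.0008 y 0.0062 z 0.0007 turn -0.03
```

View pics/m6.png

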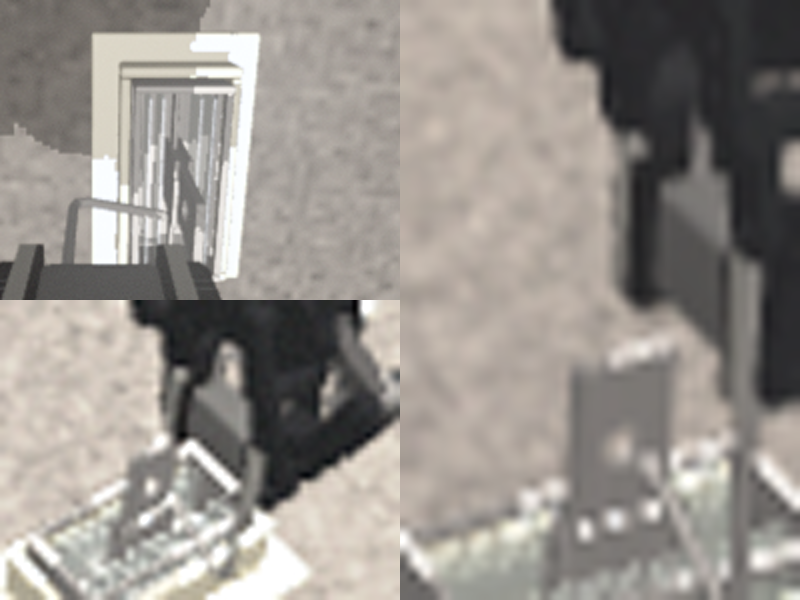

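Run:
```python
from h import *
S,D,W=[env.camera_info(n) for n in("scene","side","wrist")];W["camera_from_world"]=np.load("w6.npy")
tip=np.array([.5081,-.1921,.0629]);h=np.array([.507,-.183,.062])
for n,I in(("side",D),("scene",S),("wrist",W)):
    print(n,"tip",proj(I,tip),"hole",proj(I,h),"diff",proj(I,h)-proj(I,tip),"d/dx,y,z per mm",*[proj(I,tip+e)-proj(I,tip) for e in np.eye(3)*.001])
print("meas side tip",290+250/10,265+46.2,"hole",290+21.9,265+44.5)
print("wrist tip meas",206+170/2,104+213/2)
import cv2
g=cv2.cvtColor(cv2.imread("pics/side6.png"),6);print(g[304:318,306:324])
g=cv2.cvtColor(cv2.imread("pics/wrist6.png"),6);print(g[196:240,276:312:1][::2])
```

```text
side tip [313.7093 311.1656] hole [311.1521 309.1092] diff [-2.5572 -2.0564] d/dx,y,z per mm [ 0.4228 -0.1049] [-0.2303 -0.2803] [ 0.0235 -0.3997]
scene tip [325.1378 293.9705] hole [322.56  291.956] diff [-2.5778 -2.0145] d/dx,y,z per mm [ 0.2973 -0.1553] [-0.2447 -0.266 ] [ 0.0437 -0.2492]
wrist tip [286.4359 211.1913] hole [298.3502 209.8507] diff [11.9142 -1.3406] d/dx,y,z per mm [-0.1024  1.2115] [1.3151 0.0511] [0.145 0.53 ]
meas side tip 315.0 311.2 hole 311.9 309.5
wrist tip meas 291.0 210.5
[[164 111 117 122 121 121 121 120 121 121 121 151 171 167 169 152 101 116]
 [163 111 118 122 121 122 121 121 121 121 121 154 178 175 173 170 150 127]
 [157 114 118 121 121 121 121 120 121 120 121 158 177 173 175 179 174 136]
 [162 115 119 121 120 121 133 127 120 120 121 158 167 165 173 179 170 128]
 [159 115 119 121 127 147 158 134 122 121 121 160 172 169 176 162 199 156]
 [153 114 119 121 141 170 190 136 121 120 121 171 204 202 228 221 199 151]
 [144 115 119 121 141 166 185 141 156 159 122 232 205 187 219 217 153 106]
 [136 116 119 120 128 142 143 134 176 188 128 224 156 160 197 183 216 
[... 3034 characters left out ...]
  79  84 111 119 117 117 118
  113 119 118 117 113 113 106 109 147 218 227 227 225 191 190 171 171 211]
 [110 121 178 171 127 112 112 113  84  76  75  72  77  95 113 116 118 118
  115 118 118 116 115 116 111 108 147 219 227 227 225 182 178 138 118 132]
 [113 117 178 164 125 109 112 101  79  78  76  77  76  80 109 116 116 116
  116 117 118 116 115 105  97  97 120 175 182 186 209 183 177 135 113 108]
 [ 94  96 105 100  96  99 103  99  78  74  78  75  74  78  94 111 114 117
  114 114 116 117 117 105  81  76  74  74  74  75  83 103 121 115 110 109]
 [ 92  96  94  92  92  94  93  93  86  76  69  73  74  73  81 110 117 117
  114 118 115 116 116 116  98  78  78  74  76  78  73  76  74  77  94 105]]
```

Call:
play_rows(
  motion="0 0.002 0 0; 0 0.002 0 0; 0 0.001 0 0; 0 0.001 0 0; 0 0.001 0 0; 0 0.001 0 0; 0 0 0 0; 0 0 0 0; 0 0 0 0; 0 0 0 0",
)

```text
time: 10.02
ee_pos: [0.5084, -0.2094, 0.1135]
tcp_rot: [-180.0, -0.0, -177.6]
wrist_force: [0.2, 0.8, -0.1]
width: 0.388
```

```bash
python3 -c "
from h import *
go([.508,-.208,.1136],-177.5);print(env.get_obs()['moment'])"
```

```text
t 10.02 at [ 0.5084 -0.2094  0.1135] rot [-179.9977   -0.0012 -177.6014] j6 -24.780537863656967 F [ 0.2389  0.8066 -0.077 ] w 0.388
tool shift x 0.0003 y 0.0014 z -0.0001 turn -0.10
[0.0621 0.0039 0.0065]
```

Call:
play_rows(
  motion="0 0.0009 -0.0003 0; 0 0.0009 -0.0004 0; 0 0.0009 -0.0004 0; 0 0 0 0; 0 0 0 0; 0 0 0 0; 0 0 0 0; 0 0 0 0; 0 0 0 0; 0 0 0 0",
)

```text
time: 10.85
ee_pos: [0.5082, -0.2067, 0.1146]
tcp_rot: [-180.0, -0.0, -177.6]
wrist_force: [-0.0, -0.5, -0.6]
width: 0.384
```

Run:
```python
from h import *
import cv2
go([.508,-.208,.1136],-177.5);print(env.get_obs()['moment'])
for n in("wrist","side"):
    cv2.imwrite(f"pics/{n}7.png",env.read_camera(n)[:,:,::-1])
g=cv2.cvtColor(cv2.imread("pics/side7.png"),6);print(g[304:318,306:324])
```

```text
t 10.85 at [ 0.5082 -0.2067  0.1146] rot [-179.9982   -0.0001 -177.6004] j6 -24.525197084305166 F [-0.0284 -0.5024 -0.57  ] w 0.384
tool shift x 0.0003 y -0.0013 z 0.0010 turn -0.10
[-0.0581 -0.0316  0.0012]
[[164 111 118 122 121 121 121 120 120 120 121 150 171 166 137 123 130 163]
 [162 111 118 121 120 120 120 120 120 120 120 154 177 174 152 120 132 174]
 [156 113 117 121 120 121 120 120 121 120 121 157 176 173 155 120 132 163]
 [162 114 118 121 120 119 131 127 120 120 120 157 167 165 144 120 131 144]
 [160 113 119 121 127 134 234 152 121 120 121 159 173 169 137 121 151 182]
 [152 114 119 121 141 133 234 169 120 121 121 170 204 202 168 122 154 174]
 [143 115 118 120 141 142 146 182 126 120 121 232 204 187 158 122 125 111]
 [136 116 119 121 128 141 131 174 164 120 122 224 156 160 110 122 174 109]
 [138 117 119 120 122 120 120 135 193 126 122 190 241 239 123 123 190 111]
 [180 116 119 120 121 120 120 120 174 165 121 202 245 236 129 122 168 121]
 [169 117 120 120 122 120 120 120 134 193 134 189 181 185 136 123 156 131]
 [113 118 120 120 122 120 120 128 180 177 170 168 138 182 132 121 143 133]
 [115 120 120 108 130 156 168 133 179 139 193 119 147 158 116 122 151 134]
 [126 134 154 120 123 156 166 127 121 122 176 165 147 154 117 124 148 134]]
```

Call:
play_rows(
  motion="0 0.0008 -0.0004 0; 0 0.0008 -0.0004 0; 0 0.0008 -0.0003 0; 0 0.0008 -0.0004 0; 0 0.0008 -0.0004 0; 0 0 0 0; 0 0 0 0; 0 0 0 0; 0 0 0 0; 0 0 0 0",
)

```text
time: 11.78
ee_pos: [0.5081, -0.2027, 0.1165]
tcp_rot: [180.0, -0.0, -177.6]
wrist_force: [-0.6, 0.1, -0.6]
width: 0.389
```

```bash
cat > chk.py <<'E'
from h import *
import cv2,sys
go([.508,-.2067,.1146],-177.5);print("moment",env.get_obs()['moment'])
fs=[]
for n in("wrist","side","scene"):
    cv2.imwrite(f"pics/{n}{sys.argv[1]}.png",env.read_camera(n)[:,:,::-1]);o=env.get_obs();fs.append(np.r_[o["wrist_force"],o["moment"]])
print("mean F,M",np.mean(fs,0))
g=cv2.cvtColor(cv2.imread(f"pics/side{sys.argv[1]}.png"),6);print(g[304:316,306:320])
E
python3 chk.py 8
```

```text
t 11.78 at [ 0.5081 -0.2027  0.1165] rot [ 179.9982   -0.0009 -177.6046] j6 -24.143315569186115 F [-0.592   0.0869 -0.5701] w 0.389
tool shift x 0.0002 y -0.0040 z 0.0019 turn -0.10
moment [-0.0274  0.0698 -0.0363]
mean F,M [-0.0606  0.0794 -0.3981 -0.02    0.0123  0.0343]
[[164 111 117 121 120 120 121 120 120 120 120 149 170 148]
 [161 111 118 121 121 120 120 120 120 120 120 153 177 143]
 [156 112 117 120 120 120 121 120 120 120 120 157 176 136]
 [161 114 118 120 121 120 132 126 120 120 120 156 167 133]
 [159 113 118 120 126 133 170 130 120 120 120 159 172 127]
 [152 114 119 120 140 146 174 150 120 120 120 170 203 124]
 [143 114 119 120 141 152 146 183 126 120 122 232 204 120]
 [136 116 119 120 127 142 130 173 163 121 122 223 155 113]
 [137 116 119 120 122 119 120 135 192 126 122 190 241 142]
 [179 116 120 120 121 119 119 119 173 165 122 202 245 143]
 [169 116 119 120 121 120 120 120 134 193 134 189 181 116]
 [113 118 120 119 121 120 120 127 179 177 170 168 137 116]]
```

Call:
play_rows(
  motion="0 0.001 -0.0005 0; 0 0.001 -0.0005 0; 0 0.001 -0.0004 0; 0 0.001 -0.0005 0; 0 0.001 -0.0005 0; 0 0.001 -0.0004 0; 0 0.001 -0.0005 0; 0 0.001 -0.0004 0; 0 0 0 0; 0 0 0 0",
)

```text
time: 12.77
ee_pos: [0.5078, -0.1946, 0.1202]
tcp_rot: [-180.0, 0.0, -177.6]
wrist_force: [-0.7, -0.5, -1.0]
width: 0.392
```

```bash
python3 chk.py 9
```

```text
t 12.77 at [ 0.5078 -0.1946  0.1202] rot [-179.9974    0.002  -177.5936] j6 -23.372911567396706 F [-0.6601 -0.5079 -1.0098] w 0.392
tool shift x 0.0003 y -0.0121 z 0.0056 turn -0.09
moment [-0.0048  0.0103 -0.0005]
mean F,M [ 0.1348 -0.8349 -0.0081 -0.0352 -0.0079  0.0169]
[[162 111 117 121 120 120 119 119 120 119 119 117 121 136]
 [161 110 117 121 120 120 120 120 120 120 119 117 121 149]
 [156 113 117 120 120 120 120 120 119 119 120 109 122 155]
 [160 113 117 119 120 120 132 126 120 119 119 112 122 147]
 [158 113 118 120 126 132 171 129 120 119 119 113 122 148]
 [151 113 118 119 140 158 173 151 119 119 120 120 121 192]
 [143 114 119 119 140 165 145 182 126 119 121 123 121 184]
 [136 116 118 120 127 140 130 172 163 120 121 117 122 159]
 [137 115 119 120 121 120 119 134 191 125 121 114 123 238]
 [178 116 119 119 121 119 119 118 173 163 121 115 128 235]
 [169 115 119 119 120 120 120 119 132 192 120 117 129 184]
 [112 117 119 120 121 119 119 127 177 173 132 118 126 181]]
```

Call:
play_rows(
  motion="0 0.0016 -0.0008 0; 0 0.0016 -0.0007 0; 0 0.0016 -0.0008 0; 0 0.0016 -0.0007 0; 0 0.0016 -0.0008 0; 0 0.0016 -0.0007 0; 0 0.0016 -0.0008 0; 0 0.0016 -0.0007 0; 0 0.001 -0.0003 0; 0 0 0 0",
)

```text
time: 13.75
ee_pos: [0.5072, -0.1806, 0.1266]
tcp_rot: [180.0, 0.0, -177.6]
wrist_force: [-0.6, 0.2, -0.5]
width: 0.383
```

```bash
python3 chk.py 10;python3 - <<'E'
import cv2,numpy as np
a,b,d=[cv2.imread(f"pics/{n}10.png") for n in("wrist","side","scene")]
c=np.zeros((600,800,3),np.uint8)
c[:300,:400]=cv2.resize(a[104:254,206:406],(400,300),interpolation=cv2.INTER_CUBIC)
c[300:,:400]=cv2.resize(d[265:310,300:360],(400,300),interpolation=cv2.INTER_CUBIC)
c[:,400:]=cv2.resize(b[265:325,290:330],(400,600),interpolation=cv2.INTER_CUBIC)
cv2.imwrite("pics/m10.png",c)
E
```

```text
t 13.75 at [ 0.5072 -0.1806  0.1266] rot [ 179.9992    0.0022 -177.5865] j6 -22.016374024186163 F [-0.5539  0.2459 -0.5033] w 0.383
tool shift x 0.0003 y -0.0261 z 0.0120 turn -0.09
moment [-0.0182 -0.0196 -0.0164]
mean F,M [-0.0719 -0.0234 -0.8377  0.028   0.0104 -0.0093]
[[161 109 116 121 119 119 119 111 119 116 118 148 168 165]
 [160 110 117 120 119 119 119 112 119 117 118 152 175 172]
 [154 111 116 119 118 119 119 113 119 116 118 155 175 171]
 [159 112 117 119 120 119 130 116 120 113 119 156 165 162]
 [157 112 117 118 125 132 168 114 120 112 119 158 170 166]
 [150 112 117 118 139 132 167 113 120 110 119 168 201 200]
 [142 113 117 119 139 140 140 130 117 114 119 230 202 184]
 [134 115 117 119 126 140 131 129 117 118 119 222 153 157]
 [136 114 118 119 120 118 119 118 118 118 120 188 241 238]
 [140 115 118 119 120 118 118 118 118 119 120 199 244 235]
 [128 114 118 119 119 118 119 118 118 119 116 187 178 183]
 [112 117 118 118 119 118 119 126 177 225 144 165 136 180]]
```

View pics/m10.png

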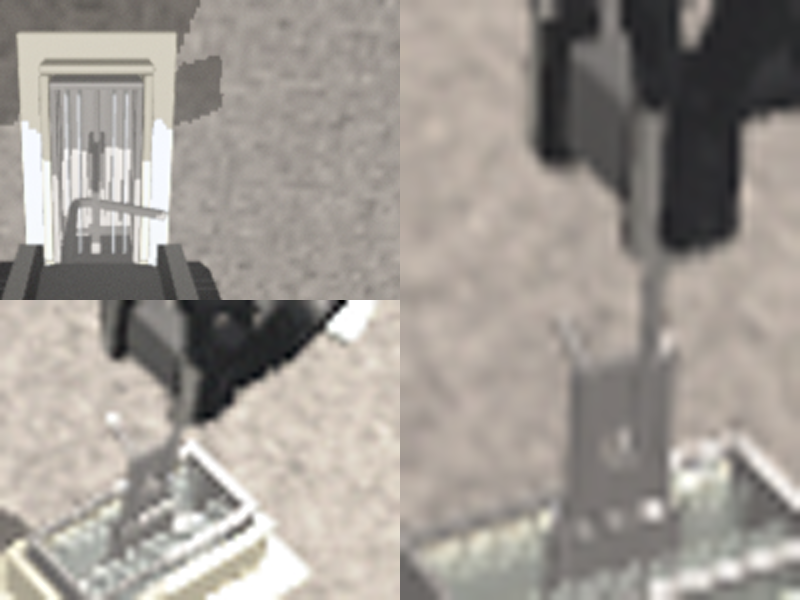

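Call:
play_rows(
  motion="0 0.0008 -0.0002 0; 0 0.0007 -0.0001 0; 0 0 -0.0005 0; 0 0 -0.0005 0; 0 0 -0.0005 0; 0 0 -0.0005 0; 0 0 -0.0005 0; 0 0 -0.0005 0; 0 0 0 0; 0 0 0 0",
)

```text
time: 14.73
ee_pos: [0.5071, -0.1794, 0.1298]
tcp_rot: [180.0, -0.0, -177.6]
wrist_force: [-0.6, -0.3, -4.7]
width: 0.39
```

```bash
python3 chk.py 11 | head -4
```

```text
t 14.73 at [ 0.5071 -0.1794  0.1298] rot [ 179.9992   -0.0058 -177.602 ] j6 -21.876609049708822 F [-0.5869 -0.2739 -4.7494] w 0.39
tool shift x 0.0002 y -0.0274 z 0.0152 turn -0.10
moment [ 0.0669  0.0114 -0.0264]
mean F,M [ 0.0351  0.0695 -3.6736  0.0343  0.0366  0.0065]
```

Call:
play_rows(
  motion="0 0 -0.001 0; 0 0 -0.001 0; 0 0 -0.0015 0; 0 0 -0.002 0; 0 0 -0.002 0; 0 0 -0.0025 0; 0 0 -0.003 0; 0 0 -0.003 0; 0 0 -0.003 0; 0 0 -0.002 0",
)

```text
time: 15.72
ee_pos: [0.5073, -0.1794, 0.1513]
tcp_rot: [-180.0, 0.0, -177.6]
wrist_force: [-0.3, -0.0, -3.1]
width: 0.387
```

```bash
python3 chk.py 12 | head -4;  python3 - <<'E'
import cv2,numpy as np
a,b,d=[cv2.imread(f"pics/{n}12.png") for n in("wrist","side","scene")]
c=np.zeros((600,800,3),np.uint8)
c[:300,:400]=cv2.resize(a[104:254,206:406],(400,300),interpolation=cv2.INTER_CUBIC)
c[300:,:400]=cv2.resize(d[245:320,285:385],(400,300),interpolation=cv2.INTER_CUBIC)
c[:,400:]=cv2.resize(b[235:355,275:355],(400,600),interpolation=cv2.INTER_CUBIC)
cv2.imwrite("pics/m12.png",c)
E
```

```text
t 15.72 at [ 0.5073 -0.1794  0.1513] rot [-179.9891    0.0232 -177.601 ] j6 -21.87694422799421 F [-0.3169 -0.0422 -3.0803] w 0.387
tool shift x 0.0004 y -0.0273 z 0.0367 turn -0.10
moment [-0.0131  0.0302 -0.0491]
mean F,M [-0.0166  0.3954 -3.9591 -0.0109  0.0011  0.0159]
```

View pics/m12.png

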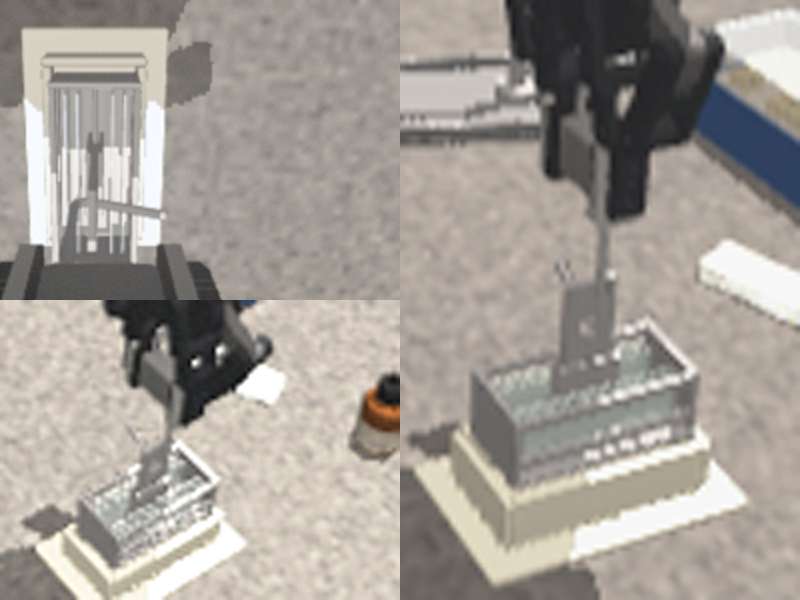

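Call:
play_rows(
  motion="0 0 -0.003 0; 0 0 -0.004 0; 0 0 -0.005 0; 0 0 -0.006 0; 0 0 -0.007 0; 0 0 -0.007 0; 0 0 -0.006 0; 0 0 -0.005 0; 0 0 -0.003 0; 0 0 -0.002 0",
)

```text
time: 16.7
ee_pos: [0.5073, -0.1794, 0.1993]
tcp_rot: [-180.0, 0.0, -177.6]
wrist_force: [0.1, -0.2, -4.7]
width: 0.391
```

```bash
python3 -c "
from h import *
go([.4974,.1802,.20],164.3)"
```

```text
t 16.7 at [ 0.5073 -0.1794  0.1993] rot [-179.989     0.0258 -177.5999] j6 -21.87754216560549 F [ 0.1449 -0.1591 -4.6579] w 0.391
tool shift x -0.0052 y 0.3597 z -0.0007 turn -341.90
```

Call:
play_rows(
  motion="0 0 0 0.5; 0 0 0 1; 0 0 0 2; 0 0 0 2.5; 0 0 0 3; 0 0 0 3; 0 0 0 2.5; 0 0 0 2; 0 0 0 1; 0 0 0 0.5",
)

```text
time: 17.53
ee_pos: [0.507, -0.1793, 0.1985]
tcp_rot: [180.0, -0.0, 164.3]
wrist_force: [0.5, 0.3, -3.9]
width: 0.391
```

Call:
play_rows(
  motion="0.0006 0.0019 0 0; 0.0012 0.0038 0 0; 0.0018 0.0057 0 0; 0.0024 0.0076 0 0; 0.003 0.0095 0 0; 0.0036 0.0114 0 0; 0.0042 0.0133 0 0; 0.0048 0.0152 0 0; 0.0053 0.0172 0 0; 0.0053 0.0172 0 0",
)

```text
time: 18.37
ee_pos: [0.5035, -0.0699, 0.1989]
tcp_rot: [180.0, 0.0, 164.4]
wrist_force: [-0.2, 0.1, -3.9]
width: 0.385
```

Call:
play_rows(
  motion="0.0053 0.0172 0 0; 0.0053 0.0172 0 0; 0.0053 0.0172 0 0; 0.0053 0.0172 0 0; 0.0053 0.0172 0 0; 0.0053 0.0172 0 0; 0.0053 0.0172 0 0; 0.0053 0.0172 0 0; 0.0053 0.0172 0 0; 0.0053 0.0172 0 0",
)

```text
time: 19.2
ee_pos: [0.4983, 0.1101, 0.1989]
tcp_rot: [180.0, 0.0, 164.4]
wrist_force: [0.3, 0.2, -3.7]
width: 0.385
```

Call:
play_rows(
  motion="0.0048 0.0152 0 0; 0.0042 0.0133 0 0; 0.0036 0.0114 0 0; 0.003 0.0095 0 0; 0.0024 0.0076 0 0; 0.0018 0.0057 0 0; 0.0012 0.0038 0 0; 0.0006 0.0019 0 0; 0 0 0 0; 0 0 0 0",
)

```text
time: 20.03
ee_pos: [0.4966, 0.1796, 0.1988]
tcp_rot: [-180.0, 0.0, 164.4]
wrist_force: [0.0, -0.2, -3.8]
width: 0.39
```

```bash
python3 -c "
from h import *
go([.4974,.1802,.1855],164.3)"
```

```text
t 20.03 at [0.4966 0.1796 0.1988] rot [-179.9904    0.0003  164.38  ] j6 35.51052974423858 F [ 0.0242 -0.2339 -3.7512] w 0.39
tool shift x -0.0006 y 0.0008 z 0.0133 turn 0.08
```

Call:
play_rows(
  motion="0 0.0008 0.001 0; 0 0 0.002 0; 0 0 0.003 0; 0 0 0.003 0; 0 0 0.003 0; 0 0 0.0015 0; 0 0 0 0; -0.001 0 0 0; -0.002 0 0 0; -0.003 0 0 0",
)

```text
time: 20.87
ee_pos: [0.5027, 0.1791, 0.1855]
tcp_rot: [180.0, 0.0, 164.4]
wrist_force: [-0.1, 0.3, -3.6]
width: 0.385
```

Run:
```python
from h import *
import cv2
go([.5767,.1579,.1855],164.3)
for n in("wrist","side"): cv2.imwrite(f"pics/{n}13.png",env.read_camera(n)[:,:,::-1])
g=cv2.cvtColor(cv2.imread("pics/side13.png"),6);h=cv2.cvtColor(cv2.imread("pics/side4.png"),6)
print(g[170:200:2,250:290]);print(h[170:200:2,250:290])
```

```text
t 20.87 at [0.5027 0.1791 0.1855] rot [179.9872   0.0143 164.4092] j6 35.20108754993505 F [-0.0822  0.3412 -3.568 ] w 0.385
tool shift x -0.0770 y -0.0006 z 0.0000 turn 0.11
[[ 42  47 105 101 102  65  41  44  50  49 189 226 239 241 239 235 223 191
  146 134 137 133 137 139 140 139 134 146 226 226 228 206 188 172 170 170
  166 149 140 157]
 [ 38  40  92  98  97  69  39  42  49  50 132 134 132 193 221 235 241 241
  240 235 224 202 180 170 164 157 153 162 190 218 231 237 240 236 230 210
  188 172 137 152]
 [ 40  42  80  94  94  86  41  44  49 101 129 130 131 134 136 137 153 197
  222 235 240 240 238 237 237 237 238 239 240 240 241 241 241 241 241 241
  240 237 137 150]
 [ 61  61  88 114 114 114  75  64  80 127 126 127 130 131 132 134 135 136
  137 138 154 202 215 223 229 237 234 234 234 234 232 231 226 220 219 217
  209 194 130 150]
 [ 39  40  52  67  66  67  47  38  41 124 126 125 126 128 130 130 132 133
  134 135 137 138 139 141 145 166 161 159 164 163 162 160 159 161 160 161
  160 147 125 150]
 [ 40  38  51  65  66  65  39  39  42 119 121 123 123 125 126 128 129 130
  131 133 134 136
[... 3385 characters left out ...]
 138 139 139
  138 138 124 147]
 [ 41  41  39  38  38  38  57 188 190 182 119 118 114 191 192 193 195 193
  193 193 177 162 162 161 158 155 157 159 160 161 161 160 157 155 155 156
  158 139 130 146]
 [ 38  40  40  39  85 137 190 190 191 190 192 163  86 159 193 176 159 133
  132 142 144 142 161 161 161 161 162 162 159 160 160 163 162 162 162 160
  159 157 157 148]
 [ 40  66  43  42  81 131 189 190 191 192 193 176 161 134 112 111 108 106
  105 104 104 103 162 163 162 162 160 160 161 161 161 159 159 156 156 156
  158 159 161 162]
 [ 41  53  42  41  82 130 172 174 147 134 110 106 109 105 103 104 103 104
  103 102 102 102 162 160 159 158 157 159 160 160 160 161 163 164 163 162
  162 163 163 162]]
```

Call:
play_rows(
  motion="-0.003 -0.0006 0 0; -0.003 0 0 0; -0.003 0 0 0; -0.003 0 0 0; -0.003 0 0 0; -0.003 0 0 0; -0.003 0 0 0; -0.003 0 0 0; -0.003 0 0 0; -0.003 0 0 0",
)

```text
time: 21.8
ee_pos: [0.5316, 0.1704, 0.1853]
tcp_rot: [-180.0, -0.0, 164.4]
wrist_force: [-0.1, 0.3, -3.5]
width: 0.389
```

```bash
python3 -c "
from h import *
go([.5728,.1590,.1855],164.3)"
```

```text
t 21.8 at [0.5316 0.1704 0.1853] rot [-179.9978   -0.0014  164.3998] j6 33.37172990706501 F [-0.092   0.344  -3.5355] w 0.389
tool shift x -0.0428 y 0.0001 z -0.0002 turn 0.10
```

Call:
play_rows(
  motion="-0.004 0 0 0; -0.005 0 0 0; -0.006 0 0 0; -0.006 0 0 0; -0.006 0 0 0; -0.005 0 0 0; -0.004 0 0 0; -0.003 0 0 0; -0.002 0 0 0; 0 0 0 0",
)

```text
time: 22.63
ee_pos: [0.571, 0.1593, 0.1852]
tcp_rot: [-180.0, -0.0, 164.4]
wrist_force: [0.5, -1.1, -3.1]
width: 0.387
```

```bash
python3 -c "
from h import *
go([.5728,.1590,.1775],164.3)"
```

```text
t 22.63 at [0.571  0.1593 0.1852] rot [-179.9976   -0.0035  164.3903] j6 31.19768879293275 F [ 0.5395 -1.0672 -3.0956] w 0.387
tool shift x -0.0018 y 0.0002 z 0.0077 turn 0.09
```

Call:
play_rows(
  motion="-0.001 0 0.001 0; 0 0 0.001 0; 0 0 0.001 0; 0 0 0.001 0; 0 0 0.001 0; 0 0 0.001 0; 0 0 0.0007 0; 0 0 0 0; 0 0 0 0; 0 0 0 0",
)

```text
time: 23.47
ee_pos: [0.5718, 0.1592, 0.1787]
tcp_rot: [180.0, 0.0, 164.4]
wrist_force: [0.1, -0.4, -3.7]
width: 0.39
```

Run:
```python
from h import *
import cv2
go([.5728,.1590,.1775],164.3)
ims=[]
for n in("wrist","side","scene"):
    i=env.read_camera(n)[:,:,::-1];cv2.imwrite(f"pics/{n}14.png",i);ims.append(i);print(env.get_obs()["wrist_force"])
```

```text
t 23.47 at [0.5718 0.1592 0.1787] rot [179.9964   0.0079 164.4009] j6 31.15453465888261 F [ 0.1311 -0.4391 -3.7061] w 0.39
tool shift x -0.0010 y 0.0001 z 0.0012 turn 0.10
[ 1.039   0.6182 -3.5161]
[ 0.0197 -0.9488 -4.6868]
[ 0.2832 -0.4473 -3.6689]
```

Call:
play_rows(
  motion="0 0 0.0004 0; 0 0 0.0004 0; 0 0 0.0004 0; 0 0 0.0004 0; 0 0 0.0004 0; 0 0 0 0; 0 0 0 0; 0 0 0 0; 0 0 0 0; 0 0 0 0",
)

```text
time: 24.45
ee_pos: [0.572, 0.1592, 0.1774]
tcp_rot: [180.0, 0.1, 164.4]
wrist_force: [-2.1, -0.9, 7.5]
width: 0.391
```

Run:
```python
from h import *
go([.5728,.1590,.1775],164.3)
for n in range(3): env.read_camera("side");print(env.get_obs()["wrist_force"])
```

```text
t 24.45 at [0.572  0.1592 0.1774] rot [179.9659   0.065  164.4008] j6 31.15569311673888 F [-2.1085 -0.8642  7.503 ] w 0.391
tool shift x -0.0008 y 0.0000 z -0.0001 turn 0.10
[-2.9362 -0.8985  7.1172]
[-2.6341  0.3041  6.2272]
[-2.4249 -1.7023  7.5378]
```

Call:
play_rows(
  motion="0 0 -0.0003 0; 0 0 -0.0002 0; 0 0 0 0; 0 0 0 0; 0 0 0 0; 0 0 0 0; 0 0 0 0; 0 0 0 0; 0 0 0 0; 0 0 0 0",
)

```text
time: 25.43
ee_pos: [0.5719, 0.1592, 0.1774]
tcp_rot: [180.0, 0.0, 164.4]
wrist_force: [-1.7, -0.6, 5.5]
width: 0.384
```

Run:
```python
from h import *
import cv2
go([.5728,.1590,.1775],164.3)
ims=[]
for n in("wrist","side","scene"):
    i=env.read_camera(n)[:,:,::-1];cv2.imwrite(f"pics/{n}15.png",i);ims.append(i);print(env.get_obs()["wrist_force"])
```

```text
t 25.43 at [0.5719 0.1592 0.1774] rot [179.985    0.0316 164.3991] j6 31.15399659775145 F [-1.6656 -0.6103  5.4703] w 0.384
tool shift x -0.0009 y 0.0001 z -0.0001 turn 0.10
[-1.2693 -0.6315  6.6237]
[-2.1027 -0.5104  5.0997]
[-1.0004 -1.1734  6.2154]
```

Call:
play_rows(
  motion="0 0 -0.0002 0; 0 0 0 0; 0 0 0 0; 0 0 0 0; 0 0 0 0; 0 0 0 0; 0 0 0 0; 0 0 0 0; 0 0 0 0; 0 0 0 0",
  hand=0.05,
  newtons=20,
)

```text
time: 26.42
ee_pos: [0.5717, 0.1591, 0.1773]
tcp_rot: [-180.0, -0.0, 164.4]
wrist_force: [-0.5, -0.1, 0.4]
width: 0.583
```

Run:
```python
from h import *
import cv2
go([.5728,.1590,.30],164.3)
ims=[]
for n in("wrist","side","scene"):
    i=env.read_camera(n)[:,:,::-1];cv2.imwrite(f"pics/{n}16.png",i);ims.append(i)
b15=cv2.imread("pics/side15.png");d=cv2.absdiff(b15,ims[1]).max(2)>30
ys,xs=np.nonzero(d);print(d.sum(),(xs.min(),xs.max(),ys.min(),ys.max()) if d.any() else "")
# carrier/hook region below fingers
print("below fingers changed",d[205:,:].sum())
```

```text
t 26.42 at [0.5717 0.1591 0.1773] rot [-179.999    -0.0025  164.4006] j6 31.15508838606848 F [-0.4841 -0.0603  0.3779] w 0.583
tool shift x -0.0011 y 0.0002 z -0.1227 turn 0.10
141 (np.int64(8), np.int64(312), np.int64(0), np.int64(253))
below fingers changed 64
```

Call:
play_rows(
  motion="0 0 0 0; 0 0 0 0; 0 0 0 0; 0 0 0 0; 0 0 -0.005 0; 0 0 -0.01 0; 0 0 -0.02 0; 0 0 -0.03 0; 0 0 -0.03 0; 0 0 -0.03 0",
  hand=0.085,
)

```text
time: 27.4
ee_pos: [0.5713, 0.159, 0.3048]
tcp_rot: [180.0, 0.0, 164.4]
wrist_force: [1.4, 1.0, -0.1]
width: 0.992
```

Call:
play_rows(
  motion="0 0 0 0; 0.02 0 0 0; 0.02 0 0 0; 0.02 0.02 0 0; 0.02 0.02 0 0; 0.02 0.02 0 0; 0 0.02 0 0; 0 0 0 0; 0 0 0 0; 0 0 0 0",
)

```text
time: 28.23
ee_pos: [0.497, 0.2628, 0.3028]
tcp_rot: [180.0, 0.0, 164.4]
wrist_force: [0.2, -0.1, -0.3]
width: 0.997
```

Run:
```python
from h import *
import cv2
go([.5728,.1590,.30],164.3)
fr=[]
for t in range(4):
    for n in("side","scene","wrist"):
        i=env.read_camera(n)[:,:,::-1]
        fr.append((n,i))
    if t==0:
        for n,i in fr: cv2.imwrite(f"pics/{n}17.png",i)
a,b,w=[i for n,i in fr[:3]];l=[i for n,i in fr[-3:]]
for n,(p,q) in zip(("side","scene"),((a,l[0]),(b,l[1]))): print(n,"moved px",(cv2.absdiff(p,q).max(2)>25).sum())
c=np.zeros((600,800,3),np.uint8)
c[:,:480]=cv2.resize(l[0][150:275,240:340],(480,600),interpolation=cv2.INTER_CUBIC)
c[:300,480:]=cv2.resize(l[1][140:240,240:347],(320,300),interpolation=cv2.INTER_CUBIC)
c[300:540,480:]=cv2.resize(l[2],(320,240))
cv2.imwrite("pics/m17.png",c)
```

```text
t 28.23 at [0.497  0.2628 0.3028] rot [179.9917   0.0247 164.3994] j6 43.470877743660125 F [ 0.1653 -0.1121 -0.2846] w 0.997
tool shift x -0.1009 y -0.0796 z 0.0028 turn 0.10
side moved px 66
scene moved px 78
```

View pics/m17.png

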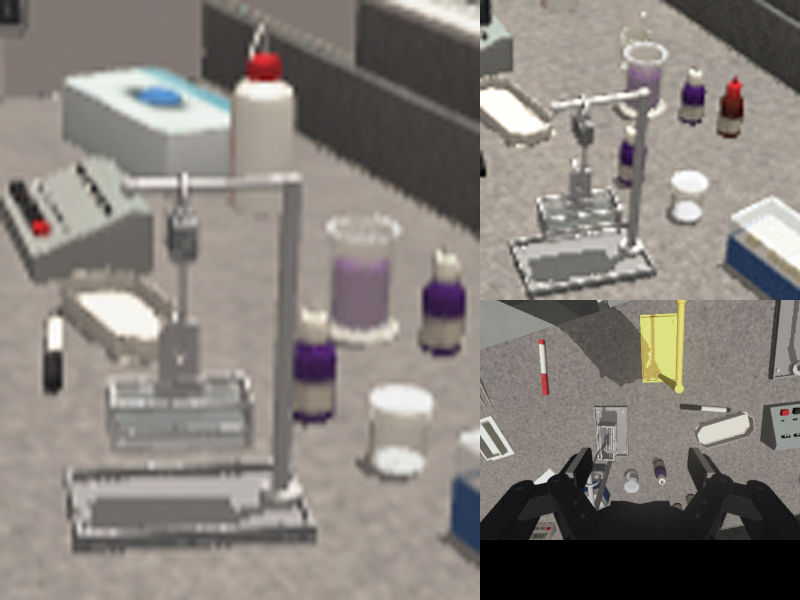

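The carrier hangs level on the hook: arch on the peg at side crop (183,180), carrier at (180,410), clear of tray and post. I'll let it settle and check for motion before handing in.

Call:
play_rows(
  motion="0 0 0 0; 0 0 0 0; 0 0 0 0; 0 0 0 0; 0 0 0 0; 0 0 0 0; 0 0 0 0; 0 0 0 0; 0 0 0 0; 0 0 0 0",
)

```text
time: 29.67
ee_pos: [0.4969, 0.2631, 0.3023]
tcp_rot: [180.0, -0.0, 164.4]
wrist_force: [0.5, -0.2, 0.5]
width: 0.993
```

Call:
play_rows(
  motion="0 0 0 0; 0 0 0 0; 0 0 0 0; 0 0 0 0; 0 0 0 0; 0 0 0 0; 0 0 0 0; 0 0 0 0; 0 0 0 0; 0 0 0 0",
)

```text
time: 30.5
ee_pos: [0.4969, 0.2631, 0.3023]
tcp_rot: [-180.0, -0.0, 164.4]
wrist_force: [-0.0, 0.1, 0.3]
width: 0.994
```

Call:
play_rows(
  motion="0 0 0 0; 0 0 0 0; 0 0 0 0; 0 0 0 0; 0 0 0 0; 0 0 0 0; 0 0 0 0; 0 0 0 0; 0 0 0 0; 0 0 0 0",
)

```text
time: 31.33
ee_pos: [0.4969, 0.2631, 0.3023]
tcp_rot: [-180.0, -0.0, 164.4]
wrist_force: [0.1, 0.1, -0.5]
width: 0.995
```

Run:
```python
from h import *
import cv2
f=[env.read_camera("side")[180:250,255:305].astype(float) for _ in range(8)]
print("max change in hook/carrier region over 0.35 s",[int(abs(x-f[0]).max()) for x in f[1:]],[int((abs(x-f[0]).max(2)>25).sum()) for x in f[1:]])
p=cv2.imread("pics/side17.png")[180:250,255:305,::-1].astype(float)
print("vs. 3 s ago px",int((abs(f[-1]-p).max(2)>25).sum()), env.get_obs()["time"])
```

```text
max change in hook/carrier region over 0.35 s [3, 2, 2, 4, 3, 3, 2] [0, 0, 0, 0, 0, 0, 0]
vs. 3 s ago px 0 31.7333
```

Nothing moved, so I'm handing it in.

```bash
python3 -c "
from bench import env
print(env.job_done())"
```

```text
the job is handed in; nothing more can be done
None
```

I took the S-hook off the near grey stand, threaded its lower arm through the strip's hole, lifted the carrier out of its cradle, and hung the hook back on the peg. I then released it and drew the arm clear. The job was handed in at about 32 s of the 72 s allowed; `env.job_done()` gave no verdict.

**Threading and lift:** The wrist force stayed around 1 N while threading. It read about 4 N once the carrier's weight was on the hook.

**Hanging:** Lowering the hook onto the peg went slightly past contact, and the wrist read about 7 N upward. It still read about 6 N just before I let go. I estimate the peg carried about 10 N.

**Last checks:**
- The side view shows the arch on the peg between post and bead, with the carrier hanging level and clear of the tray and post.
- Eight side frames over 0.35 s, and a comparison with a frame 3 s earlier, showed no movement of the hook or carrier.
- I saw no bystander displaced in the last picture, but I did not measure their positions.

**Disagreement:** Before threading, triangulating the hook tip put it 4–5 mm lower than the grasp geometry did. I went by the side camera, which saw tip and hole together and agreed with the grasp geometry to about 1 mm.

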